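# Denib a cover and index the ratchet turntable to the spray position

### The job

Take the sanding block from its tray, sweep it along the middle of the top of the white cover on the turntable, from the slotted end to the plain end with light steady pressure, and put it back flat in its tray. Then push the orange handle so that the turntable advances exactly three ratchet clicks, which you can feel, and finish while still holding the handle there, without letting go. Do not disturb the spare cover, the gun cup or the tin.

Things in the scene. Friction and masses are not known exactly. Their poses are not given: they have to be found in the camera images.
- block: Loose sanding block, 0.19 kg, 80 (x) x 50 (y) x 64 mm high. Origin: centre of the relaxed sole's underside. Yellow sole to 8 mm, gap to 16, blue plate to 26, black grip 64 (x) x 28 (y) from 26 to 64 mm. Sole is sprung: yields up to 8 mm, from 3 N to 6 N at full travel, so press 3 to 6 mm past first touch. Origin moves with the upper part, so dips below the surface by the yield.
- tray: Grey open tray, fixed, 146 (its x) x 116 (its y) x 18 mm high, walls and floor 4 mm thick. Origin: centre of its underside, on the table. At the start the block lies on its floor, long side about along the tray's x.
- cover: White cover, 180 (x) x 110 (y) x 45 mm, clipped on the turntable and turning with it. Origin: centre of its underside, on the turntable axis, 46 mm above the table; flat top 91 mm above the table. Slotted end (row of black slots in the top) at -x, plain end at +x. A full sweep takes the block's centre from about x = -50 to +50 mm, within 15 mm of y = 0, long sides parallel.
- handle_mid (a point): Point on the axis of the orange upright handle (round post, 20 mm diameter, 40 to 112 mm above the table), 85 mm above the table. It stands on a dark arm 150 mm from the vertical turntable axis, fixed to the turntable, 115 degrees clockwise (from above) from the cover's +x. Push it anticlockwise seen from above.
- handle: The same orange handle; origin on its axis at its foot, 40 mm above the table.
- turntable (a joint): Turntable angle, rad, about the upright axis through cover; 0 at start (at its stop), grows anticlockwise from above. Return spring: 3 N at the handle, 4 N at 0.8. Clicks are 0.2 rad (30 mm at the handle) apart, the first after 0.12 to 0.3 rad. Before each the push rises 3 to 5 N, then drops below 2 N. The pawl keeps it from going back, so a fourth spoils the job.
- pawl: Blue fixed block beside the turntable, 44 x 34 x 46 mm, with a sprung steel pin riding on brass teeth. Origin on the turntable axis at table height; block 148 mm out along its +y. Its yaw varies. Click n comes at turntable angle 0.21 + 0.2 (n - 1) + d (it then jumps on about 0.03), d = yaw of this body minus yaw of jig (anticlockwise, within 0.09 rad).
- jig: Grey round base of the turntable, 250 mm across, 18 mm high, fixed. Origin: centre of its underside on the turntable axis.
- spare_cover: Spare white cover lying loose on the table, 180 x 110 x 45 mm, bystander. Origin: centre of its underside.
- gun_cup: White round paint cup of a spray gun, 86 mm diameter, 90 mm high, loose, bystander. Origin: centre of its underside.
- tin: Small paint tin with a green label, 76 mm diameter, 85 mm high, loose, bystander. Origin: centre of its underside.
Things that resemble listed ones, but are neither listed nor needed, are in the scene too. What is shaped like the block but pink or turquoise is not meant.

How it is judged (in metres and radians):
On the way, in this order (a step that is already met when the one before it is completed fails the run):
1. the block's sole is pressed lightly on the slotted end of the cover (contact force between block and cover between 1 and 15 N and y of block in the frame of cover between -0.02 and 0.02 m and value of joint turntable below 0.08 rad and x of block in the frame of cover below -0.04 m), for 0.04 s.
2. still pressed, it passes the first quarter (contact force between block and cover between 1 and 15 N and y of block in the frame of cover between -0.02 and 0.02 m and value of joint turntable below 0.08 rad and x of block in the frame of cover between -0.03 and -0.013 m), for 0.04 s.
3. still pressed, it passes the middle (contact force between block and cover between 1 and 15 N and y of block in the frame of cover between -0.02 and 0.02 m and value of joint turntable below 0.08 rad and x of block in the frame of cover between -0.008 and 0.008 m), for 0.04 s.
4. still pressed, it passes the third quarter (contact force between block and cover between 1 and 15 N and y of block in the frame of cover between -0.02 and 0.02 m and value of joint turntable below 0.08 rad and x of block in the frame of cover between 0.013 and 0.03 m), for 0.04 s.
5. still pressed, it reaches the plain end (contact force between block and cover between 1 and 15 N and y of block in the frame of cover between -0.02 and 0.02 m and value of joint turntable below 0.08 rad and x of block in the frame of cover above 0.04 m), for 0.04 s.
6. the block is back flat in its tray and released, the turntable not yet advanced (x of block in the frame of tray between -0.045 and 0.045 m and y of block in the frame of tray between -0.04 and 0.04 m and z of block in the frame of tray below 0.009 m and angle between block's own z axis and vertical below 0.12 rad and contact force between the fingers and block below 0.1 N and linear speed of block below 0.03 m/s and value of joint turntable below 0.08 rad), for 0.2 s.
At the end, for the whole second after the job is handed in: The turntable stands three clicks on (the pawl behind the third tooth, not past the fourth), still, with the fingers in contact with the handle with more than 1 N; the block lies flat and released on the floor of its tray (x of block in the frame of tray between -0.045 and 0.045 m and y of block in the frame of tray between -0.04 and 0.04 m and z of block in the frame of tray below 0.009 m and angle between block's own z axis and vertical below 0.12 rad and contact force between the fingers and block below 0.1 N and linear speed of block below 0.03 m/s and x of handle_mid in the frame of pawl between 0.0265 and 0.054 m and contact force between the fingers and handle above 1 N and velocity of joint turntable between -0.1 and 0.1 rad/s); the arm keeps its last pose, push and grip.
It fails at once if the cover is pressed harder than 25 N with the block (contact force between block and cover above 25 N).
It fails at once if the spare cover is shoved (more than 25 mm) or tipped (distance of spare_cover from where it was at the start of the episode above 0.025 m or angle between spare_cover's own z axis and vertical above 0.4 rad).
It fails at once if the gun cup is shoved (more than 25 mm) or tipped (distance of gun_cup from where it was at the start of the episode above 0.025 m or angle between gun_cup's own z axis and vertical above 0.4 rad).
It fails at once if the tin is shoved (more than 25 mm) or tipped (distance of tin from where it was at the start of the episode above 0.025 m or angle between tin's own z axis and vertical above 0.4 rad).
It also fails if it takes over 72 s, if anything falls off the work surface, if the arm or the gripper's body presses on something with over 40 N, if the wrist force passes 120 N, or if a joint passes its speed limit or range.

### The arm

A 6-joint arm with a two-finger parallel gripper is mounted at the origin on the work surface. World frame = base frame: x ahead of the robot, y to its left, z up, the work surface at z = 0. Lengths are in mm, angles in degrees, forces in N, time in s.
With the tool pointing down it reaches from about 350 to 850 mm from the base axis. Payload 8.1 kg.
Tool frame: the origin (TCP) lies at the very end of the fingers, on their centre line; the grasp point (between the pads) lies 19 mm behind it; z points along the fingers, y is the line along which they close (so a half turn about z gives the same grasp; the last joint's range is limited). The gripper opens to 85 mm and grips with 20 to 120 N. Pads are 22 mm wide; open, the fingers measure 114 mm over their backs; the gripper's body (76 mm by 85 mm) begins 54 mm behind the grasp point. The pads swing forward as they close: fully open they stand 13 mm farther back than shut.
Start: joints at [64.95, 7.471, 85.268, -0, 87.261, -4.893], TCP at [206.732, 563.265, 231.292] pointing down, gripper open.
Joint ranges: [-169.43, 169.43], [-51.17, 129.36], [1.28, 143.12], [-76.62, 256.62], [0, 156.53], [-152.29, 152.29]. Speed limits (degrees/s): [136.94, 136.94, 159.86, 180, 180, 180].

### API

Orientations are given as [roll, pitch, yaw] about the fixed x, y, z axes, in that order (R = Rz(yaw) Ry(pitch) Rx(roll)).
In Python, from bench import status, viewer, job gives the robot as it stands.
- The arm moves only by the tool arm_command, never from a script. Its argument "targets" is a list that holds one entry, the list of rows, each a list of 7 numbers: the shift along the world's x, y, z in m, then the turn, a rotation vector about the world's x, y, z in rad, then the opening, from -1 (shut) to 1 (fully open). In form: [[[dx, dy, dz, rx, ry, rz, gripper], ...]]. A call has 1 to 10 rows; each row shifts and turns the commanded pose from where the row before left it; what a row does not reach is not made up. A row lasts 1/8 s, in which the tool goes at most 62.5 mm and 10.7 degrees, less where a joint would pass 70% of its speed; a pose out of reach is approached as far as the arm can. A call with a gripper value outside its range is refused whole. The fingers move at their own pace and stop on an object; "force" is the grip in N (left out, the last holds). Time passes only in rows, so rows that do not move let the fingers close. It gives the time, the measured TCP pose, the force, the opening and the grip force at its end, in the units of the state.
- status.sense(): the state, without advancing time (a new reading comes with each control period).
- viewer.snapshot(name): name is "side" or "top" or "wrist"; returns the picture (420x560x3 uint8, red, green, blue); there is no depth.
- viewer.camera_model(name): a dict with "vertical_fov" (degrees; the focal length in pixels is half the picture's height over the tangent of half this angle, whatever the lens; pixels are square), "cx", "cy" (the principal point, pixels), "xyz" and "attitude" of the camera in the world. Camera axes: x right, y down, z forward; pixel columns grow to the right and rows downward; lengths in mm; the calibration is good to about 2 mm. A picture is of the moment at which its call begins: read the wrist's pose just before it. camera_model takes no time and is no camera call; for the wrist camera it gives the pose at the moment of the call.
- job.hand_in(): hands the job in; it is judged then, once.
The state is a dict: "time": time; "joint_pos": joint angles; "qd": joint speeds; "joint_efforts": joint torques, N m; "tool_pos": TCP position; "tcp_rot": TCP orientation; "ft_force": force on the tool from outside, world axes, zero at the start; "wrist_torque": the same for the moment, N m; "finger_gap": finger opening in mm; "grip_force": force on a finger pad.
Only numpy, scipy, OpenCV 4.12 (cv2) and the standard library are available. Lean on these libraries where they do the work, as an engineer would, in place of code of your own. Each camera call takes 0.05 s, during which the arm holds its last target. There are 200 camera calls.

## Working session

There is one attempt and no reset: what is moved stays moved. The work goes in short steps, Python scripts to look and compute and a tool call to move; the robot and the scene stay as the last step left them, time stands still between calls to the robot, and variables do not carry over. Pictures are saved under pics/ and viewed, at most 10 in all, crops included, and the job is handed in when it is done.

Besides the shell and the picture viewer there is one more tool, called as a command line: name --argument value ..., lists and objects as JSON in quotes. arm_command: Moves the arm, as the interface text tells. Its arguments: {"type":"object","properties":{"targets":{"type":"array"},"force":{"type":"number"}},"required":["targets"]}

```bash
ls; mkdir -p pics; python3 - <<'E'
from bench import status, viewer
import cv2
print(status.sense())
for n in("side","top","wrist"):
    print(n,viewer.camera_model(n))
    im=viewer.snapshot(n); cv2.imwrite(f"pics/{n}0.png",im[...,::-1])
E
```

```text
pics
{'time': 0.0, 'joint_pos': array([ 6.49492925e+01,  7.51565174e+00,  8.53302551e+01, -8.68314007e-04,
        8.72609397e+01, -4.89313025e+00]), 'qd': array([-0.00557074,  0.10757938,  0.06694367,  0.01817532, -0.08623189,
        0.08517446]), 'joint_efforts': array([-7.85622688e-04, -5.69386697e+01, -5.00556886e+01, -3.50369146e-05,
        1.47166190e-02,  2.78244858e-05]), 'tool_pos': array([206.51143222, 562.75087838, 230.22940796]), 'tcp_rot': array([-1.79893469e+02, -8.24965307e-03,  1.59842457e+02]), 'ft_force': array([-0.00724868,  0.45354591,  0.1643791 ]), 'wrist_torque': array([-0.02565061, -0.01769778, -0.01569931]), 'grip_force': 0.0, 'finger_gap': 85.38653541056534}
side {'vertical_fov': 56.876921206402386, 'cx': 277.70370936038364, 'cy': 201.78223617986157, 'xyz': array([  50.69462843, -574.18179978,  632.13865293]), 'attitude': array([-125.32623925,   -0.45499896,  -39.04923702])}
top {'vertical_fov': 42.961354484226476, 'cx': 275.71729884080065, 'cy': 213.98486091764534, 'xyz': array([ 278.83655981,   46.1502585 , 1299.79768496]), 'attitude': array([-1.67407261e+02, -1.32382400e-02, -9.45749808e+01])}
wrist {'vertical_fov': 59.35469484090557, 'cx': 280.10680784635434, 'cy': 218.73469063942784, 'xyz': array([144.88577848, 586.32157871, 373.42744603]), 'attitude': array([1.64831491e+02, 4.17266969e-02, 6.98321801e+01])}
```

View pics/top0.png

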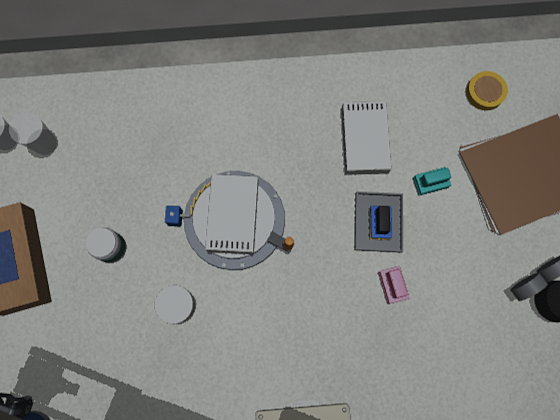

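View pics/side0.png

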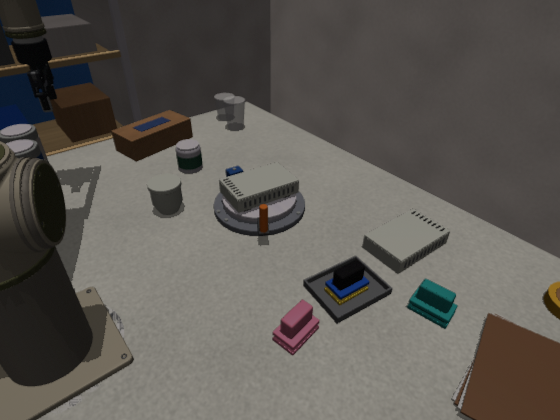

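The top view shows the turntable cover at about (233,213), slots toward the bottom. The handle is at (288,242), the pawl at (174,216) and the grey tray at (379,222). There are three block-shaped things: blue/black/yellow at (381,221) in the tray, turquoise at (433,180) and pink at (394,285). The tray one fits the description, and I'll confirm it in a crop.

```bash
python3 - <<'E'
import cv2
t=cv2.imread("pics/top0.png"); s=cv2.imread("pics/side0.png")
def crop(im,x0,y0,x1,y1,k,name):
    c=cv2.resize(im[y0:y1,x0:x1],None,fx=k,fy=k,interpolation=cv2.INTER_CUBIC)
    for x in range(-(-x0//10)*10,x1,10):
        cv2.line(c,((x-x0)*k,0),((x-x0)*k,6 if x%50 else 14),(0,0,255),1)
        if x%20==0: cv2.putText(c,str(x),((x-x0)*k+2,16),0,.4,(0,0,255),1)
    for y in range(-(-y0//10)*10,y1,10):
        cv2.line(c,(0,(y-y0)*k),(8,(y-y0)*k),(0,0,255),1)
        cv2.putText(c,str(y),(10,(y-y0)*k+4),0,.4,(0,0,255),1)
    cv2.imwrite(name,c)
crop(t,160,165,300,270,5,"pics/c_turn.png")
crop(t,350,185,410,257,8,"pics/c_tray.png")
crop(s,205,160,395,320,4,"pics/c_side.png")
E
```

```text
(no output)
```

View pics/c_turn.png

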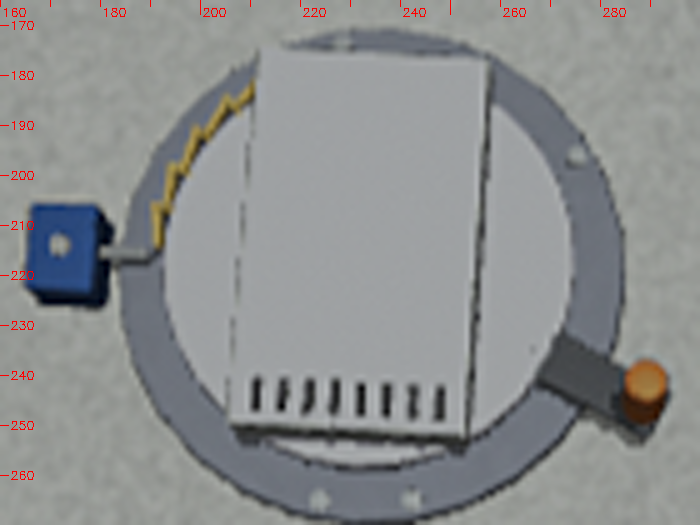

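View pics/c_tray.png

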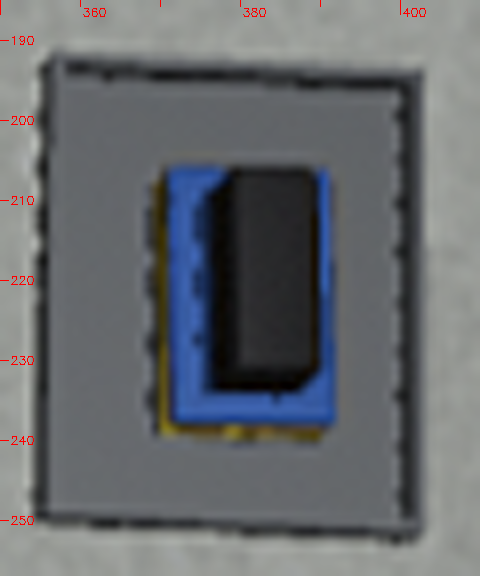

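View pics/c_side.png

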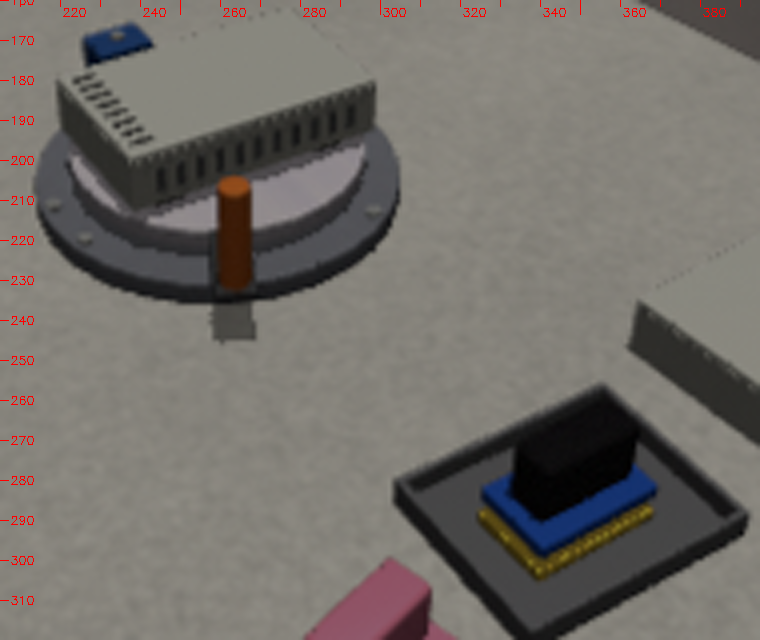

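The tray crop confirms the target: a blue plate, black grip and yellow sole in the grey tray. The grip-top centre is at top px (384.7,218.8) and side px (348.9,269.4). The handle top is at top px (289.2,240.8) and side px (263.7,206). Next I triangulate.

```bash
cat > h.py <<'E'
import numpy as np
from bench import status, viewer
from scipy.spatial.transform import Rotation as R
def ray(n,p):
    m=viewer.camera_model(n); f=210/np.tan(np.radians(m['vertical_fov']/2))
    d=R.from_euler('xyz',m['attitude'],degrees=True).apply([(p[0]-m['cx'])/f,(p[1]-m['cy'])/f,1])
    return m['xyz'],d/np.linalg.norm(d)
def onz(n,p,z):
    o,d=ray(n,p); return o+d*(z-o[2])/d[2]
def tri(*obs):
    A=0;b=0
    for o,d in (ray(*q) for q in obs):
        P=np.eye(3)-np.outer(d,d); A=A+P; b=b+P@o
    x=np.linalg.solve(A,b)
    return x, [np.linalg.norm((np.eye(3)-np.outer(d,d))@(x-o)) for o,d in (ray(*q) for q in obs)]
E
python3 - <<'E'
from h import *
np.set_printoptions(precision=1,suppress=True)
T={'grip':((384.75,218.75),(348.9,269.4)),'handle':((289.2,240.8),(263.75,206)),
'cov-x+y':((206.4,249.8),(219.5,180.5)),'cov-x-y':((252.8,252.6),(238,200)),'cov+x-y':((258,177),(298.75,181.25)),'cov+x+y':((212.4,174.4),(276.25,163)),
'trayBL':((354.8,250),(303.75,280.5)),'trayTL':((355.6,191.9),(355.5,256.25)),'trayTR':((402.5,193.8),(391.75,288.75))}
for k,(a,b) in T.items(): print(k,*tri(('top',a),('side',b)))
def rect(name,n,pts,z):
    P=np.array([onz(n,p,z)[:2] for p in pts]);c=P.mean(0)
    # order: +x+y, +x-y, -x-y, -x+y
    ax=(P[0]+P[1]-P[2]-P[3])/2; ay=(P[0]+P[3]-P[1]-P[2])/2
    print(name,c,'len',np.linalg.norm(ax),np.linalg.norm(ay),'yaw',np.degrees(np.arctan2(ax[1],ax[0])),np.degrees(np.arctan2(-ay[0],ay[1])))
rect('cover top','top',[(212.4,174.4),(258,177),(252.8,252.6),(206.4,249.8)],91)
rect('cover side','side',[(276.25,163),(298.75,181.25),(238,200),(219.5,180.5)],91)
rect('tray','top',[(355.6,191.9),(402.5,193.8),(401.9,252.5),(354.8,250)],18)
rect('grip','top',[(379.6,206.5),(389.75,206.5),(389.75,231.5),(379.6,231)],68)
rect('gripS','side',[(333.5+31-8.5,258.25),(364.5,268),(341.5,280),(333.5,271.25)],68)
rect('plate','top',[(370.6,206),(391.25,206.25),(391.9,237.75),(371,237.75)],30)
print('pawl',onz('top',(172.5,213.5),46),'handle',onz('top',(289.2,240.8),112))
print('gun/tin',onz('top',(175,303),90),onz('top',(104,243),85))
for p in [(343,104),(386,104),(391,170),(347,173)]: print('spare',onz('top',p,45))
for p in [(421,172),(450,180),(380,268),(409,300)]: print('decoy',onz('top',p,30))
E
```

```text
grip [ 520.9 -231.6   66.9] [np.float64(0.5171428215536943), np.float64(0.5171428215534608)]
handle [479.4  -0.9 113. ] [np.float64(0.5447096342522821), np.float64(0.5447096342522905)]
cov-x+y [478.  189.1  88.3] [np.float64(0.6501475135886017), np.float64(0.6501475135886674)]
cov-x-y [463.5  83.1  90.3] [np.float64(1.4284899284463743), np.float64(1.428489928446326)]
cov+x-y [641.5  59.   86.6] [np.float64(0.2101647900787838), np.float64(0.2101647900789181)]
cov+x+y [654.2 166.7  89.4] [np.float64(1.7865857996554486), np.float64(1.78658579965561)]
trayBL [ 461.2 -162.1   15.9] [np.float64(1.3736050440151542), np.float64(1.3736050440150906)]
trayTL [ 605.9 -180.4   15. ] [np.float64(0.8749332142621943), np.float64(0.8749332142621387)]
trayTR [ 590.7 -295.2   16.3] [np.float64(0.04693863613297709), np.float64(0.04693863613311578)]
cover top [558.7 124.3] len 179.94629667495866 107.10433855920665 yaw -7.704693062966299 -8.009109864591707
cover side [557.  121.4] len 174.7948861014961 108.00572759142308 yaw -7.875663020704016 -6.994558415509484
tray [ 524.8 -227.3] len 146.52632075341762 115.21051625888813 yaw -7.657652382828058 -7.306076436603492
grip [ 521.  -231.5] len 59.79985217176024 23.941247845022236 yaw -7.1250969761450955 -6.001581869941117
gripS [ 520.1 -231.8] len 62.51955671570998 28.93732126545457 yaw -4.358018431856111 -12.84253406157141
plate [ 521.7 -230.7] len 78.51860533724457 50.47657462988508 yaw -6.111209465934522 -4.929057188503168
pawl [579.  271.2  46. ] handle [479.1  -0.7 112. ]
gun/tin [362.6 265.4  90. ] [512.6 424.1  85. ]
spare [ 828.4 -168.6   45. ]
spare [ 819.8 -276.9   45. ]
spare [ 646.  -267.4   45. ]
spare [ 646.9 -158.9   45. ]
decoy [ 639.3 -344.7   30. ]
decoy [ 613.1 -413.4   30. ]
decoy [ 410.2 -214.1   30. ]
decoy [ 329.8 -272.9   30. ]
```

Everything agrees:
- **Cover:** centre (558,124), yaw -7.7°.
- **Handle:** 147 mm from the axis, at -115° from the cover.
- **Pawl:** 149 mm from the axis, with d ≈ 0.
- **Block:** grip top 67 mm high, in the tray.

I'll move above the block.

arm_command --targets '[[[0.0197,-0.0496,0,0,0,0.015,1],[0.0197,-0.0496,0,0,0,0.015,1],[0.0197,-0.0496,0,0,0,0.015,1],[0.0197,-0.0496,0,0,0,0.015,1],[0.0197,-0.0496,0,0,0,0.015,1],[0.0197,-0.0496,0,0,0,0.015,1],[0.0197,-0.0496,0,0,0,0.015,1],[0.0197,-0.0496,0,0,0,0.015,1]]]'

```text
time: 1.15
tool_pos: [364.5, 164.9, 231.2]
tcp_rot: [180.0, 0.0, 166.8]
ft_force: [1.5, 0.3, 0.5]
finger_gap: 85.1
grip_force: 0.0
```

arm_command --targets '[[[0.0197,-0.0496,0,0,0,0.015,1],[0.0197,-0.0496,0,0,0,0.015,1],[0.0197,-0.0496,0,0,0,0.015,1],[0.0197,-0.0496,0,0,0,0.015,1],[0.0197,-0.0496,0,0,0,0.015,1],[0.0197,-0.0496,0,0,0,0.015,1],[0.0197,-0.0496,0,0,0,0.015,1],[0.0197,-0.0496,0,0,0,0.015,1],[0,0,0,0,0,0,1]]]'

```text
time: 2.28
tool_pos: [521.8, -233.4, 229.7]
tcp_rot: [180.0, -0.1, 173.4]
ft_force: [-0.3, 0.5, -0.4]
finger_gap: 85.3
grip_force: 0.0
```

```bash
python3 - <<'E'
from h import *
import cv2
m=viewer.camera_model('wrist'); print(m['xyz'],m['attitude'])
im=viewer.snapshot('wrist'); cv2.imwrite('pics/w1.png',im[...,::-1])
np.set_printoptions(precision=1,suppress=True)
f=210/np.tan(np.radians(m['vertical_fov']/2))
for p in [(521,-231.5,68)]:
    q=R.from_euler('xyz',m['attitude'],degrees=True).inv().apply(np.array(p)-m['xyz']); print(q[:2]/q[2]*f+[m['cx'],m['cy']])
print(status.sense()['tool_pos'])
E
```

```text
[ 456.77380817 -225.24060869  372.90934503] [ 1.64936395e+02 -4.55743083e-02  8.33902147e+01]
[281.2 198.7]
[ 521.5 -231.5  230. ]
```

View pics/w1.png

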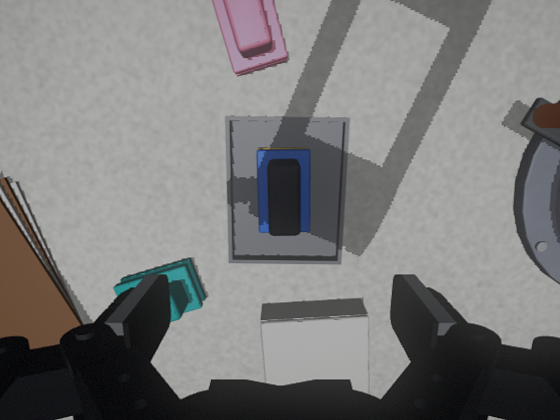

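The wrist view shows the block's grip centred at (284,197), against a predicted (281,199), so it is within 2 mm and parallel to the tool. I descend and grip.

arm_command --targets '[[[0,0.001,-0.04,0,0,0,1],[0,0,-0.04,0,0,0,1],[0,0,-0.04,0,0,0,1],[0,0,-0.03,0,0,0,1],[0,0,-0.022,0,0,0,1],[0,0,-0.02,0,0,0,1],[0,0,0,0,0,0,1]]]'

```text
time: 3.2
tool_pos: [520.6, -228.0, 37.7]
tcp_rot: [179.9, -0.2, 173.6]
ft_force: [-0.4, 0.6, -0.4]
finger_gap: 85.3
grip_force: 0.0
```

arm_command --targets '[[[0,0,0,0,0,0,-1],[0,0,0,0,0,0,-1],[0,0,0,0,0,0,-1],[0,0,0,0,0,0,-1],[0,0,0,0,0,0,-1],[0,0,0,0,0,0,-1],[0,0,0,0,0,0,-1],[0,0,0,0,0,0,-1]]]' --force 50

```text
time: 4.2
tool_pos: [522.2, -229.5, 39.5]
tcp_rot: [-180.0, 0.0, 173.6]
ft_force: [1.2, -1.2, 2.5]
finger_gap: 27.2
grip_force: 54.7
```

arm_command --targets '[[[0,0,0.02,0,0,0,-1],[0,0,0.04,0,0,0,-1],[0,0,0.04,0,0,0,-1],[0,0,0.04,0,0,0,-1],[0,0,0,0,0,0,-1],[0,0,0,0,0,0,-1]]]'

```text
time: 4.95
tool_pos: [521.3, -229.0, 178.9]
tcp_rot: [180.0, -0.1, 173.6]
ft_force: [-0.1, 0.1, -1.8]
finger_gap: 26.9
grip_force: 54.3
```

arm_command --targets '[[[-0.0015,0.02,0,0,0,-0.01,-1],[-0.0015,0.04,0,0,0,-0.01,-1],[-0.0015,0.05,0,0,0,0,-1],[-0.0015,0.05,0,0,0,0,-1],[-0.0015,0.05,0,0,0,0,-1],[-0.0015,0.05,0,0,0,0,-1],[-0.0015,0.05,0,0,0,0,-1],[-0.0015,0.03,0,0,0,0,-1],[-0.001,0.02,0,0,0,0,-1],[0,0,0,0,0,0,-1]]]'

```text
time: 6.2
tool_pos: [507.3, 131.7, 177.3]
tcp_rot: [-179.9, -0.2, 172.6]
ft_force: [-0.3, -1.0, -2.1]
finger_gap: 26.8
grip_force: 54.1
```

```bash
python3 - <<'E'
from h import *
import cv2
np.set_printoptions(precision=2,suppress=True)
im=viewer.snapshot('side')
P=[];F=[]
for i in range(8):
    s=status.sense(); P.append(s['tool_pos']);F.append(s['ft_force']); viewer.snapshot('wrist')
print(np.mean(P,0),np.std(P,0),np.mean(F,0),np.std(F,0),s['tcp_rot'])
cv2.imwrite('pics/s2.png',cv2.resize(im[100:280,180:420],None,fx=3,fy=3)[...,::-1])
E
```

```text
[508.49 130.01 178.52] [0.46 0.31 0.59] [ 0.07 -0.17 -1.63] [0.72 0.58 0.59] [-179.99   -0.    172.39]
```

View pics/s2.png

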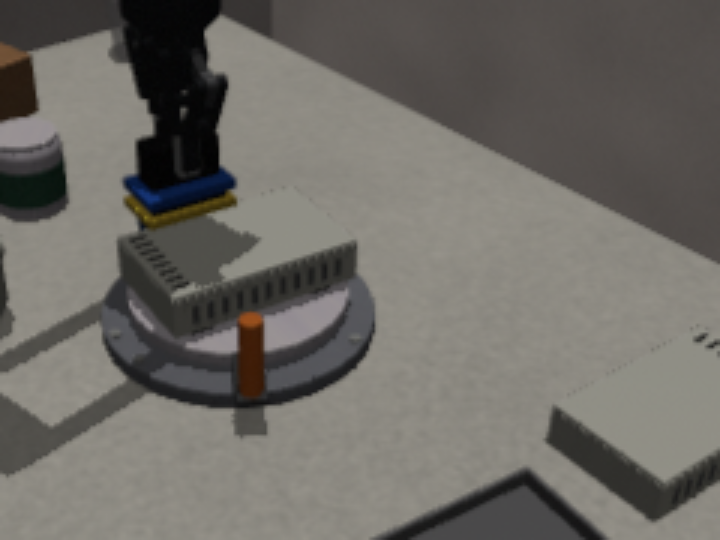

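The block hangs level over the slotted end, with its sole at about 144 mm. I descend until I feel contact, expected near 53 mm.

arm_command --targets '[[[-0.001,0,-0.02,0,0,0,-1],[-0.0015,0,-0.02,0,0,0,-1],[0,0,-0.008,0,0,0,-1],[0,0,-0.002,0,0,0,-1],[0,0,0,0,0,0,-1]]]'

```text
time: 7.28
tool_pos: [506.9, 130.7, 130.0]
tcp_rot: [180.0, 0.1, 172.4]
ft_force: [-0.0, 0.2, -1.3]
finger_gap: 27.1
grip_force: 54.2
```

arm_command --targets '[[[0,0,-0.002,0,0,0,-1],[0,0,-0.001,0,0,0,-1],[0,0,0,0,0,0,-1]]]'

```text
time: 7.65
tool_pos: [507.0, 130.7, 127.0]
tcp_rot: [180.0, 0.1, 172.4]
ft_force: [0.3, -0.1, 2.2]
finger_gap: 27.2
grip_force: 54.7
```

arm_command --targets '[[[0,0,-0.001,0,0,0,-1],[0,0,-0.001,0,0,0,-1],[0,0,0,0,0,0,-1]]]'

```text
time: 8.02
tool_pos: [506.9, 130.7, 124.6]
tcp_rot: [180.0, 0.1, 172.4]
ft_force: [1.6, 0.1, 3.1]
finger_gap: 27.1
grip_force: 54.8
```

arm_command --targets '[[[0.002,-0.0003,-0.0005,0,0,0,-1],[0.005,-0.0007,0,0,0,0,-1],[0.005,-0.0007,0,0,0,0,-1],[0.005,-0.0007,0,0,0,0,-1],[0.005,-0.0007,0,0,0,0,-1],[0.005,-0.0007,0,0,0,0,-1],[0.005,-0.0007,0,0,0,0,-1],[0.005,-0.0007,0,0,0,0,-1]]]'

```text
time: 9.02
tool_pos: [543.8, 125.4, 123.8]
tcp_rot: [180.0, 0.0, 172.4]
ft_force: [-1.9, 1.4, 3.4]
finger_gap: 27.1
grip_force: 54.9
```

arm_command --targets '[[[0.005,-0.0007,0,0,0,0,-1],[0.005,-0.0007,0,0,0,0,-1],[0.005,-0.0007,0,0,0,0,-1],[0.005,-0.0007,0,0,0,0,-1],[0.005,-0.0007,0,0,0,0,-1],[0.005,-0.0007,0,0,0,0,-1],[0.005,-0.0007,0,0,0,0,-1]]]'

```text
time: 9.9
tool_pos: [578.8, 120.5, 123.8]
tcp_rot: [180.0, 0.0, 172.4]
ft_force: [-2.7, 0.6, 3.2]
finger_gap: 27.2
grip_force: 54.9
```

arm_command --targets '[[[0.005,-0.0007,0,0,0,0,-1],[0.005,-0.0007,0,0,0,0,-1],[0.005,-0.0007,0,0,0,0,-1],[0.005,-0.0007,0,0,0,0,-1],[0.005,-0.0007,0,0,0,0,-1],[0.005,-0.0007,0,0,0,0,-1],[0.003,-0.0004,0,0,0,0,-1],[0,0,0,0,0,0,-1],[0,0,0,0,0,0,-1]]]'

```text
time: 11.02
tool_pos: [611.9, 115.9, 124.1]
tcp_rot: [180.0, 0.1, 172.4]
ft_force: [-0.3, -0.9, 3.6]
finger_gap: 27.3
grip_force: 54.9
```

The sweep is done with steady contact of about 5 N. I lift and return to the tray.

arm_command --targets '[[[0,0,0.015,0,0,0,-1],[0,0,0.035,0,0,0,-1],[-0.01,-0.03,0.005,0,0,0.01,-1],[-0.012,-0.05,0,0,0,0.01,-1],[-0.014,-0.055,0,0,0,0,-1],[-0.014,-0.055,0,0,0,0,-1],[-0.014,-0.055,0,0,0,0,-1],[-0.012,-0.05,0,0,0,0,-1],[-0.008,-0.03,0,0,0,0,-1],[-0.005,-0.02,0,0,0,0,-1]]]'

```text
time: 12.28
tool_pos: [521.7, -230.4, 179.1]
tcp_rot: [180.0, -0.0, 173.5]
ft_force: [0.3, 0.5, -2.0]
finger_gap: 27.4
grip_force: 54.1
```

arm_command --targets '[[[0,0,-0.03,0,0,0,-1],[0,0,-0.04,0,0,0,-1],[0,0,-0.03,0,0,0,-1],[0,0,-0.015,0,0,0,-1],[0,0,-0.01,0,0,0,-1],[0,0,0,0,0,0,-1]]]'

```text
time: 13.02
tool_pos: [522.6, -228.9, 54.0]
tcp_rot: [180.0, -0.0, 173.6]
ft_force: [0.4, -0.4, -2.7]
finger_gap: 27.3
grip_force: 54.2
```

arm_command --targets '[[[0,0,-0.008,0,0,0,-1],[0,0,-0.005,0,0,0,-1],[0,0,-0.002,0,0,0,-1],[0,0,0,0,0,0,-1]]]'

```text
time: 13.52
tool_pos: [522.7, -229.2, 39.3]
tcp_rot: [-180.0, 0.0, 173.6]
ft_force: [-0.2, 0.1, 2.1]
finger_gap: 27.3
grip_force: 54.7
```

arm_command --targets '[[[0,0,-0.0005,0,0,0,-1],[0,0,0,0,0,0,-1]]]'

```text
time: 13.78
tool_pos: [522.7, -229.2, 38.6]
tcp_rot: [-180.0, 0.0, 173.6]
ft_force: [0.8, -0.4, 2.5]
finger_gap: 27.2
grip_force: 54.7
```

arm_command --targets '[[[0,0,0,0,0,0,0.2],[0,0,0,0,0,0,0.6],[0,0,0,0,0,0,1],[0,0,0,0,0,0,1],[0,0,0,0,0,0,1],[0,0,0,0,0,0,1],[0,0,0,0,0,0,1]]]'

```text
time: 14.65
tool_pos: [522.5, -229.1, 38.3]
tcp_rot: [-180.0, 0.0, 173.6]
ft_force: [-1.1, -0.1, 1.2]
finger_gap: 84.8
grip_force: 0.0
```

arm_command --targets '[[[0,0,0.02,0,0,0,1],[0,0,0.04,0,0,0,1],[0,0,0.05,0,0,0,1],[0,0,0.05,0,0,0,1],[0,0,0,0,0,0,1],[0,0,0,0,0,0,1]]]'

```text
time: 15.4
tool_pos: [522.6, -229.1, 199.4]
tcp_rot: [-180.0, 0.1, 173.6]
ft_force: [-0.3, -0.2, -1.4]
finger_gap: 85.6
grip_force: 0.0
```

```bash
python3 - <<'E'
from h import *
import cv2
a=viewer.snapshot('side'); b=viewer.snapshot('top'); 
c=np.hstack([cv2.resize(a[150:330,200:400],(400,360)),cv2.resize(b[160:280,160:293],(400,360))])
cv2.imwrite('pics/s3.png',c[...,::-1]); print(status.sense()['tool_pos'])
E
```

```text
[ 521.66248055 -228.64030539  197.20309795]
```

View pics/s3.png

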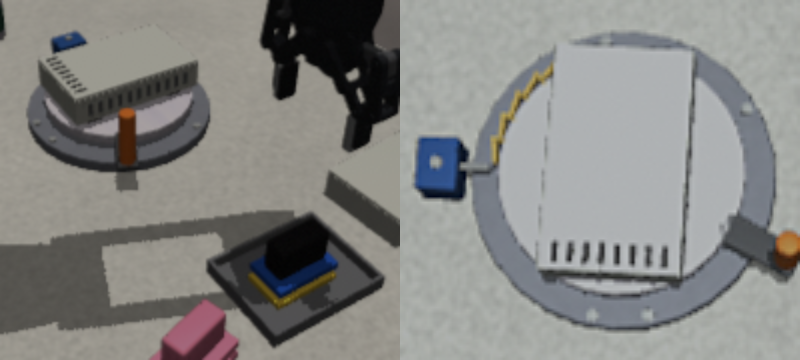

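The block lies flat in its tray and the turntable is unmoved. I now go to the handle, turning the closing line to the tangent (yaw 57°).

arm_command --targets '[[[-0.0036,0.019,0,0,0,-0.169,1],[-0.0036,0.019,0,0,0,-0.169,1],[-0.0036,0.019,0,0,0,-0.169,1],[-0.0036,0.019,0,0,0,-0.169,1],[-0.0036,0.019,0,0,0,-0.169,1],[-0.0036,0.019,0,0,0,-0.169,1]]]'

```text
time: 16.25
tool_pos: [499.7, -114.1, 196.6]
tcp_rot: [-179.9, -0.1, 115.2]
ft_force: [-0.5, 1.1, -0.4]
finger_gap: 85.4
grip_force: 0.0
```

arm_command --targets '[[[-0.0036,0.019,0,0,0,-0.169,1],[-0.0036,0.019,0,0,0,-0.169,1],[-0.0036,0.019,0,0,0,-0.169,1],[-0.0036,0.019,0,0,0,-0.169,1],[-0.0036,0.019,0,0,0,-0.169,1],[-0.0036,0.019,0,0,0,-0.169,1],[0,0,0,0,0,0,1],[0,0,0,0,0,0,1]]]'

```text
time: 17.25
tool_pos: [478.8, -1.3, 197.5]
tcp_rot: [-179.9, 0.1, 57.6]
ft_force: [0.8, 0.5, -0.4]
finger_gap: 84.9
grip_force: 0.0
```

arm_command --targets '[[[0,0,-0.04,0,0,0,1],[0,0,-0.04,0,0,0,1],[0,0,-0.03,0,0,0,1],[0,0,-0.021,0,0,0,1],[0,0,0,0,0,0,1]]]'

```text
time: 17.88
tool_pos: [477.3, -1.5, 65.1]
tcp_rot: [-179.8, 0.1, 57.5]
ft_force: [-0.5, 0.0, -0.3]
finger_gap: 85.5
grip_force: 0.0
```

arm_command --targets '[[[0,0,0,0,0,0,-1],[0,0,0,0,0,0,-1],[0,0,0,0,0,0,-1],[0,0,0,0,0,0,-1],[0,0,0,0,0,0,-1],[0,0,0,0,0,0,-1],[0,0,0,0,0,0,-1],[0,0,0,0,0,0,-1]]]' --force 30

```text
time: 18.88
tool_pos: [479.6, -1.0, 68.0]
tcp_rot: [180.0, -0.0, 57.4]
ft_force: [-2.4, 0.2, 6.4]
finger_gap: 19.1
grip_force: 29.2
```

```bash
python3 - <<'E'
import numpy as np
r,a0=149,np.radians(-122.5)
t=np.arange(0,.73,.05); p=r*np.c_[np.cos(a0+t),np.sin(a0+t)]
for a,d in zip(t[1:],np.diff(p,axis=0)): print(round(a,2),d.round(1))
E
```

```text
0.05 [ 6.4 -3.8]
0.1 [ 6.6 -3.5]
0.15 [ 6.7 -3.2]
0.2 [ 6.9 -2.8]
0.25 [ 7.  -2.5]
0.3 [ 7.1 -2.1]
0.35 [ 7.2 -1.8]
0.4 [ 7.3 -1.4]
0.45 [ 7.4 -1.1]
0.5 [ 7.4 -0.7]
0.55 [ 7.4 -0.3]
0.6 [7.4 0.1]
0.65 [7.4 0.4]
0.7 [7.4 0.8]
```

arm_command --targets '[[[0.0032,-0.0019,0,0,0,0.025,-1],[0.0032,-0.0019,0,0,0,0.025,-1],[0.0033,-0.0018,0,0,0,0.025,-1],[0.0033,-0.0017,0,0,0,0.025,-1],[0.0034,-0.0016,0,0,0,0.025,-1],[0.0034,-0.0016,0,0,0,0.025,-1]]]'

```text
time: 19.62
tool_pos: [498.6, -11.2, 68.0]
tcp_rot: [-179.9, 0.0, 66.0]
ft_force: [-8.6, 2.6, 11.3]
finger_gap: 19.5
grip_force: 29.9
```

arm_command --targets '[[[0.0034,-0.0014,0,0,0,0.025,-1],[0,0,0,0,0,0,-1]]]'

```text
time: 19.88
tool_pos: [502.4, -12.9, 68.0]
tcp_rot: [-180.0, 0.0, 67.4]
ft_force: [-6.1, 1.7, 9.2]
finger_gap: 19.2
grip_force: 29.6
```

arm_command --targets '[[[0.0034,-0.0014,0,0,0,0.025,-1],[0,0,0,0,0,0,-1]]]'

```text
time: 20.12
tool_pos: [505.8, -14.2, 68.0]
tcp_rot: [-180.0, -0.0, 68.9]
ft_force: [-4.9, 0.8, 8.2]
finger_gap: 19.5
grip_force: 29.7
```

arm_command --targets '[[[0.0035,-0.0012,0,0,0,0.025,-1],[0,0,0,0,0,0,-1]]]'

```text
time: 20.38
tool_pos: [511.3, -16.2, 68.1]
tcp_rot: [179.7, -0.0, 70.3]
ft_force: [10.9, -3.3, -4.3]
finger_gap: 19.0
grip_force: 30.0
```

arm_command --targets '[[[0.0035,-0.0012,0,0,0,0.025,-1],[0,0,0,0,0,0,-1]]]'

```text
time: 20.62
tool_pos: [513.5, -17.0, 68.0]
tcp_rot: [179.9, -0.0, 71.7]
ft_force: [-0.8, -0.9, 6.4]
finger_gap: 19.2
grip_force: 30.6
```

Click 1 was felt at a turntable angle of about 0.21 to 0.24 rad, as predicted with d ≈ 0. I continue.

arm_command --targets '[[[0.0035,-0.0011,0,0,0,0.025,-1],[0.0036,-0.001,0,0,0,0.025,-1],[0.0036,-0.0009,0,0,0,0.025,-1],[0.0036,-0.0009,0,0,0,0.025,-1],[0,0,0,0,0,0,-1]]]'

```text
time: 21.25
tool_pos: [527.1, -20.7, 68.0]
tcp_rot: [-180.0, 0.0, 77.5]
ft_force: [-5.3, -0.0, 9.4]
finger_gap: 19.4
grip_force: 31.0
```

arm_command --targets '[[[0.0036,-0.0007,0,0,0,0.025,-1],[0,0,0,0,0,0,-1]]]'

```text
time: 21.5
tool_pos: [530.5, -21.5, 68.0]
tcp_rot: [-180.0, 0.0, 78.9]
ft_force: [-5.3, -0.0, 9.1]
finger_gap: 19.3
grip_force: 31.0
```

arm_command --targets '[[[0.0036,-0.0007,0,0,0,0.025,-1],[0,0,0,0,0,0,-1]]]'

```text
time: 21.75
tool_pos: [534.2, -22.1, 68.0]
tcp_rot: [-180.0, 0.0, 80.3]
ft_force: [-6.8, -0.7, 10.2]
finger_gap: 19.4
grip_force: 31.1
```

arm_command --targets '[[[0.0037,-0.0006,0,0,0,0.025,-1],[0,0,0,0,0,0,-1]]]'

```text
time: 22.0
tool_pos: [539.9, -23.0, 68.1]
tcp_rot: [179.8, 0.0, 81.7]
ft_force: [10.8, -2.2, -3.4]
finger_gap: 19.3
grip_force: 30.3
```

arm_command --targets '[[[0.0037,-0.0005,0,0,0,0.025,-1],[0,0,0,0,0,0,-1]]]'

```text
time: 22.25
tool_pos: [542.6, -23.3, 68.0]
tcp_rot: [179.9, 0.0, 83.2]
ft_force: [2.6, -1.5, 4.3]
finger_gap: 19.4
grip_force: 30.8
```

Click 2 was felt at about 0.42 rad, so the third is due at about 0.62.

arm_command --targets '[[[0.0037,-0.0004,0,0,0,0.025,-1],[0.0037,-0.0003,0,0,0,0.025,-1],[0.0037,-0.0002,0,0,0,0.025,-1],[0.0037,-0.0001,0,0,0,0.025,-1],[0,0,0,0,0,0,-1]]]'

```text
time: 22.88
tool_pos: [556.4, -24.3, 68.0]
tcp_rot: [-180.0, 0.0, 88.9]
ft_force: [-4.2, -1.8, 9.9]
finger_gap: 19.2
grip_force: 31.2
```

arm_command --targets '[[[0.0037,0,0,0,0,0.025,-1],[0,0,0,0,0,0,-1]]]'

```text
time: 23.12
tool_pos: [560.0, -24.4, 68.0]
tcp_rot: [-180.0, 0.0, 90.3]
ft_force: [-6.1, -1.5, 9.8]
finger_gap: 18.9
grip_force: 31.3
```

arm_command --targets '[[[0.0037,0,0,0,0,0.025,-1],[0,0,0,0,0,0,-1]]]'

```text
time: 23.38
tool_pos: [563.7, -24.4, 68.0]
tcp_rot: [-180.0, 0.0, 91.8]
ft_force: [-6.2, -0.5, 10.1]
finger_gap: 18.9
grip_force: 31.4
```

arm_command --targets '[[[0.0037,0.0002,0,0,0,0.025,-1],[0,0,0,0,0,0,-1]]]'

```text
time: 23.62
tool_pos: [569.2, -24.1, 68.1]
tcp_rot: [179.8, 0.0, 93.2]
ft_force: [9.4, -0.3, -0.3]
finger_gap: 19.3
grip_force: 30.6
```

Click 3 was felt. I advance slightly into the middle of the window, well short of the fourth, and hold.

arm_command --targets '[[[0.0037,0.0003,0,0,0,0.025,-1],[0.0037,0.0004,0,0,0,0.025,-1],[0,0,0,0,0,0,-1],[0,0,0,0,0,0,-1],[0,0,0,0,0,0,-1],[0,0,0,0,0,0,-1]]]'

```text
time: 24.38
tool_pos: [575.3, -23.6, 68.0]
tcp_rot: [180.0, 0.0, 96.1]
ft_force: [-2.3, -1.6, 8.0]
finger_gap: 19.3
grip_force: 31.1
```

```bash
python3 - <<'E'
from h import *
import cv2
np.set_printoptions(precision=2,suppress=True)
a=viewer.snapshot('side'); b=viewer.snapshot('top'); s=status.sense()
print(s['tool_pos'],s['ft_force'],s['qd'],s['grip_force'])
p=s['tool_pos'][:2]-[558.5,124]; y=np.radians(-7.7); print('x in pawl',p@[np.cos(y),np.sin(y)],np.linalg.norm(p))
cv2.imwrite('pics/s4.png',np.hstack([cv2.resize(a[140:320,200:400],(400,360)),cv2.resize(b[160:280,160:293],(400,360))])[...,::-1])
E
```

```text
[575.31 -23.62  68.02] [-1.75 -2.22  7.31] [ 0.   -0.03 -0.02 -0.04 -0.07  0.01] 31.117769479751587
x in pawl 36.432642318342985 148.57188356063563
```

View pics/s4.png

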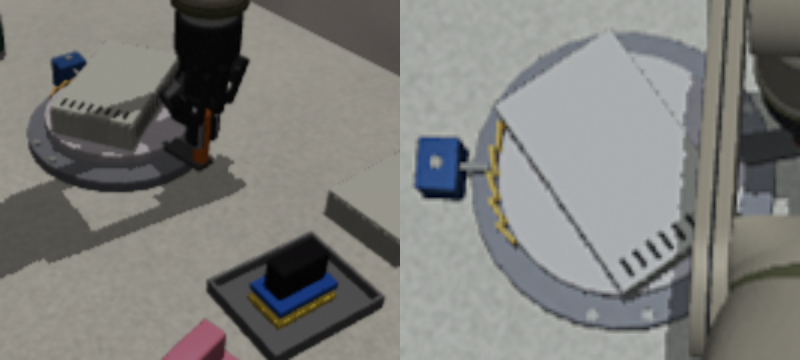

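The handle is held 36 mm out in the pawl frame (window 26.5 to 54), still and gripped. The block is flat in its tray, so I hand in.

```bash
python3 -c "
from bench import job
print(job.hand_in())"
```

```text
the job is handed in; nothing more can be done
None
```

I swept the cover from the slotted end to the plain end at about 5 N and put the block back flat in its tray. I then pushed the turntable on three felt clicks and handed in at about 24 s with the handle still gripped; the hand-in gave no verdict.

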